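Clamp a resin spinal rod evenly with the fork key

ROBOT

A 6-joint arm with a two-finger parallel gripper is mounted at the origin on the work surface. World frame = base frame: x ahead of the robot, y to its left, z up, the work surface at z = 0. Lengths are in m, angles in rad, forces in N, time in s.
With the tool pointing down it reaches from about 0.325 to 0.85 m from the base axis. Payload 15.5 kg.
Tool frame: the origin (TCP) lies midway between the tips of the shut fingers; the grasp point (between the pads) lies 19 mm behind it; z points along the fingers, y is the line along which they close (so a half turn about z gives the same grasp; the last joint's range is limited). The gripper opens to 91 mm and grips with 3 to 60 N. Pads are 32 mm wide; open, the fingers measure 118 mm over their backs; the gripper's body (76 mm by 178 mm) begins 60 mm behind the grasp point.
Start: joints at [-1.411, 0.494, 1.345, -0, 1.302, -0.096], TCP at [0.158, -0.605, 0.214] pointing down, gripper open.
Joint ranges: [-2.91, 2.91], [-0.82, 2.16], [0.22, 2.67], [-1.22, 4.37], [0.12, 2.79], [-3.08, 3.08]. Speed limits (rad/s): [1.89, 1.89, 2.57, 3.01, 3.01, 3.01].

INTERFACE

Orientations are given as a unit quaternion [x, y, z, w].
In Python, from station import robot gives the robot as it stands. The module is installed in compiled form; this text tells all that it offers.
- The arm moves only by the tool jog_arm, never from a script. Its argument "targets" is a list that holds one entry, the list of rows, each a list of 5 numbers: the shift along the tool's x, y, z in units of 25 mm (1.0 is 25 mm), then the turn about the tool's z in units of 6 degrees (1.0 is 6 degrees), then the finger opening in mm, from 0 to 91.2. In form: [[[dx, dy, dz, yaw, gripper], ...]]. A call has 1 to 8 rows; each row is the pose to reach, as a shift and turn from the pose commanded when the call began, along the tool's axes at that moment; what a row does not reach only later rows make up. A row lasts 1/12 s, in which the tool goes at most 41.7 mm and 7.16 degrees, less where a joint would pass 70% of its speed; a pose out of reach is approached as far as the arm can. A call with a gripper value outside its range is refused whole. The fingers move at their own pace and stop on an object; the grip force is fixed at half the most. Time passes only in rows, so rows that repeat a pose let the fingers close. It gives the time, the measured TCP pose, the force, the opening and the grip force at its end, in the units of the state.
- robot.sense(): the state, without advancing time (a new reading comes with each control period).
- robot.read_camera(name): name is "scene" or "top"; returns a dict with "image" (480x640x3 uint8, red, green, blue), "fovy" (degrees; the focal length in pixels is half the picture's height over the tangent of half this angle, whatever the lens; pixels are square), "cx", "cy" (the principal point, pixels), "position" and "orientation" of the camera in the world. Camera axes: x right, y up, looking along -z (the intrinsics and any distortion apply to the point x, -y, -z); pixel columns grow to the right and rows downward; lengths in m; the calibration is good to about 2 mm. A picture is of the moment at which its call begins. There is no depth.
- robot.finish_job(): hands the job in; it is judged then, once.
Trained networks look in the newest picture that a camera, given by its name, has taken for a name from the list of things; names that differ only in an ending like _2 or _b are one class to them, and where a whole thing is asked for, a point or a joint stands for the part that bears it (a point fixed in the world has none). Each returns a list of dicts, best first, with "confidence" (0 to 1); they miss things now and then, are a little off and sometimes report something else, mostly with a low value. They report only what shows in the picture. A call takes as long as a camera call.
- robot.search_frame(target, camera): "rect" ([centre column, centre row, width, height] in pixels, round what is visible of it).
- robot.regions_of(target, camera): "mask" (480x640 bool, what is visible of it) and "rect" ([centre column, centre row, width, height] in pixels, round what is visible of it).
The state is a dict: "t": time; "joint_pos": joint angles; "joint_velocities": joint speeds; "joint_torque": joint torques, N m; "ee_pos": TCP position; "tcp_rot": TCP orientation; "contact_force": force on the tool from outside, world axes, zero at the start; "torque": the same for the moment, N m; "grip_width": finger opening in m; "grip_force": force on a finger pad.
Only numpy, scipy, OpenCV 4.12 (cv2) and the standard library are available. Lean on these libraries where they do the work, as an engineer would, in place of code of your own. Each camera call takes 0.05 s, during which the arm holds its last target. There are 200 camera calls.

TASK

Pick up the yellow-handled fork key and tighten the two loose orange nuts of the clamping fixture with it, clockwise and evenly so that the brittle resin rod does not crack: first turn one orange nut about half way and the opposite one about half way, and only then go round again and bring each fully home, with its bar square across the arm of the aluminium cross like the two dark nuts. Turn the nuts only with the key, never with the gripper itself, and finally stand the key upright on the bench and let go.

Things in the scene. Friction and masses are not known exactly. Their poses are not given: they have to be found in the camera images.
- fixture: Fixed blue tray 160 mm square; amber rod under an aluminium cross, arms along x and y, top 35 mm up. Origin: underside centre, z up. A tee nut on each arm, 60 mm out: bar 52 mm long, 8 thick, 41-61 mm above the bench, turning about a vertical axis through its middle. Orange nuts, at x +60 and -60, are loose; dark ones, at y +60 and -60, are tight and cannot turn, bars square across their arms.
- key: Loose fork key, 0.25 kg, standing upright, 102 mm high. Yellow handle 32-102 mm up, 34 wide (x), 18 thick (y, grip across it). Steel fork 60 (x) by 40 mm (y); slot along x, 24 wide, 24 deep, open below and at both ends, drops over a nut's bar. With the play it turns about 0.3 rad before driving the bar. Origin: centre of foot, z up. The black-handled key with round foot is wrong.
- nut_a (a joint): Turn of the orange nut at fixture x = +60 mm, in rad, growing clockwise seen from above. 0: loose, bar along its arm (fixture x). 1.57: fully home against a stop, bar square across the arm. Starts at 0 to 0.2; half way is about 0.8. It turns stiffly (0.1 N m) and stays where it is left.
- nut_b (a joint): Turn of the orange nut at fixture x = -60 mm; the same in all else as nut_a.

How it is judged:
By the outcome, as a careful person would: the job done as asked, in the order asked, and still so for the second after the job is handed in, with the robot touching nothing.
It also fails if it takes over 67 s, if anything falls off the work surface, if the arm or the gripper's body presses on something with over 40 N, if the wrist force passes 120 N, or if a joint passes its speed limit or range.

## Working session

There is one attempt and no reset: what is moved stays moved. The work goes in short steps, Python scripts to look and compute and a tool call to move; the robot and the scene stay as the last step left them, time stands still between calls to the robot, and variables do not carry over. Pictures are saved under pics/ and viewed, at most 10 in all, crops included, and the job is handed in when it is done.

Besides the shell and the picture viewer there is one more tool, called as name([rows], argument=value, ...), one row to a line, values as JSON. jog_arm: Moves the arm, as the interface text tells. Its arguments: {"type":"object","properties":{"targets":{"type":"array","items":{"type":"array","items":{"type":"array","items":{"type":"number"}}}}},"required":["targets"]}

```bash
mkdir -p pics
cat > h.py <<'E'
import numpy as np, cv2
from scipy.spatial.transform import Rotation as R
from station import robot
def cam(n,save=None):
    c=robot.read_camera(n)
    if save: cv2.imwrite('pics/'+save,c['image'][:,:,::-1])
    return c
def f(c): return 240/np.tan(np.radians(c['fovy'])/2)
def pix2(c,u,v,z):
    d=np.array([(u-c['cx'])/f(c),-(v-c['cy'])/f(c),-1.]); d=R.from_quat(c['orientation']).apply(d)
    p=np.array(c['position']); return p+d*(z-p[2])/d[2]
def proj(c,P):
    q=R.from_quat(c['orientation']).inv().apply(np.array(P)-c['position'])
    return c['cx']+f(c)*q[...,0]/-q[...,2], c['cy']-f(c)*q[...,1]/-q[...,2]
E
python3 - <<'E'
from h import *
for n in('scene','top'):
    c=cam(n,n+'0.png'); print(n,{k:v for k,v in c.items() if k!='image'})
    for t in('key','fixture','nut_a'):
        for r in robot.search_frame(t,n): print(t,np.round(r['rect']),round(r['confidence'],2))
print(robot.sense())
E
```

```text
scene {'fovy': 46.530590833947784, 'cx': 331.76744581954523, 'cy': 245.81291949426026, 'position': array([ 0.9648132 , -0.35628699,  0.78559244]), 'orientation': array([0.29132308, 0.13748202, 0.37897174, 0.86753096])}
key [172. 320.  49.  58.] 0.88
fixture [312. 292. 126. 119.] 0.59
nut_a [324. 309.  17.  37.] 0.57
top {'fovy': 50.708971160649334, 'cx': 321.3931209218325, 'cy': 234.33031700416768, 'position': array([ 0.43144037, -0.00984247,  1.0168005 ]), 'orientation': array([ 0.03784536, -0.0394599 , -0.70384869,  0.70824266])}
key [448. 276.  31.  34.] 0.94
fixture [343. 229. 100. 101.] 0.58
nut_a [333. 253.   9.  31.] 0.66
nut_a [350. 195.  13.  22.] 0.44
{'t': 0.4, 'joint_pos': array([-1.41048920e+00,  4.93676794e-01,  1.34559895e+00,  3.73951050e-06,
        1.30251085e+00, -9.55332858e-02]), 'joint_velocities': array([-0.00083402, -0.00240774, -0.00041509,  0.00214836, -0.00023835,
       -0.00059299]), 'joint_torque': array([-2.02234238e-03, -8.77872062e+01, -3.81843889e+01,  7.05106021e-02,
        4.65746073e-02, -4.84256850e-05]), 'ee_pos': array([ 0.15813588, -0.60459965,  0.21383361]), 'tcp_rot': array([ 9.91829420e-01,  1.27571126e-01, -1.33826557e-06, -9.69815281e-05]), 'contact_force': array([ 0.24821748,  0.13825445, -0.06237081]), 'torque': array([ 0.01386631,  0.02122616, -0.04443583]), 'grip_force': 0.0, 'grip_width': 0.0911806290891141}
```

View pics/top0.png

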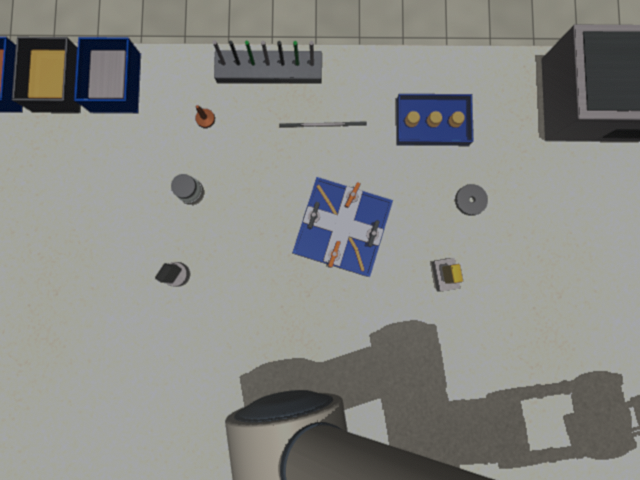

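View pics/scene0.png

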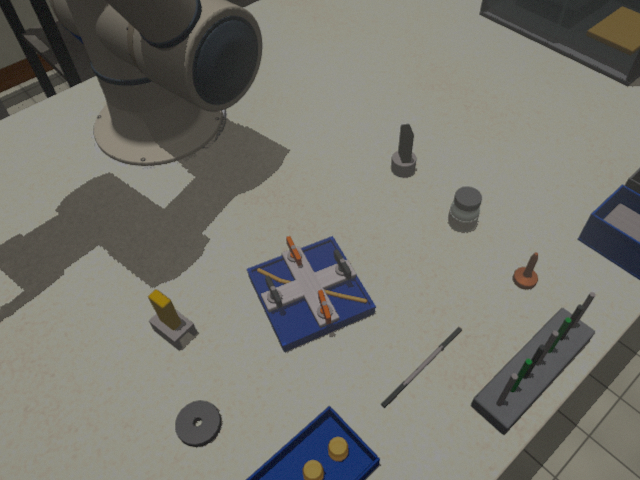

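Top view: fixture centred at about (343,228), orange nuts at (352,195) and (334,254), dark nuts at (313,216) and (374,234). The yellow key is at (448,275) and the wrong black key at (172,273). I'll fit models to both views.

```bash
cat >> h.py <<'E'
from scipy.optimize import minimize
def box(cx,cy,yaw,sx,sy,z0,z1):
    P=np.array([[a*sx/2,b*sy/2,z] for a in(-1,1) for b in(-1,1) for z in(z0,z1)])
    c,s=np.cos(yaw),np.sin(yaw); return P@np.array([[c,s,0],[-s,c,0],[0,0,1]])+[cx,cy,0]
S=8
def sil(c,boxes,win):
    u0,v0,w,h=win; m=np.zeros((h*S,w*S),np.uint8)
    for b in boxes:
        u,v=proj(c,b); q=np.stack([(u+.5-u0)*S,(v+.5-v0)*S],-1).astype(np.float32)
        cv2.fillConvexPoly(m,cv2.convexHull(q).astype(np.int32),1)
    return cv2.resize(m.astype(np.float32),(w,h),interpolation=cv2.INTER_AREA)
def fit(views,boxes,x0,sc,free_shift=False):
    # views: list of (cam, mask); boxes(x)->list
    wins=[]
    for c,m in views:
        v,u=np.nonzero(m); wins.append((u.min()-10,v.min()-10,np.ptp(u)+21,np.ptp(v)+21))
    def cost(p):
        x=np.array(x0)+p*sc; e=0
        for (c,m),w in zip(views,wins):
            e+=np.abs(sil(c,boxes(x),w)-m[w[1]:w[1]+w[3],w[0]:w[0]+w[2]]).sum()/m.sum()
        return e/len(views)
    n=len(x0); best=None
    for _ in range(3):
        s=np.vstack([np.zeros(n),np.eye(n)])-(.3 if best is None else 0)
        base=np.zeros(n) if best is None else best.x
        best=minimize(cost,base,method='Nelder-Mead',options=dict(initial_simplex=base+s*(1 if _<2 else -.5),xatol=1e-3,fatol=1e-5))
    return np.array(x0)+best.x*sc,best.fun
def keyboxes(x): return [box(*x[:3],.06,.04,0,.032),box(*x[:3],.034,.018,.032,.102)]
def hsv(c): return cv2.cvtColor(c['image'],cv2.COLOR_RGB2HSV)
def orange(c):
    h=hsv(c); return ((h[...,0]>=3)&(h[...,0]<=16)&(h[...,1]>130)&(h[...,2]>110))
E
cat > m1.py <<'E'
from h import *
C={n:cam(n) for n in('scene','top')}
K=[];Y=[]
for n,c in C.items():
    r=robot.regions_of('key',n)[0]; K.append((c,r['mask'].astype(bool)))
    h=hsv(c); u,v,w,hh=r['rect']; m=(h[...,0]>=18)&(h[...,0]<=32)&(h[...,1]>140)&(h[...,2]>60)
    z=np.zeros_like(m); z[int(v-hh):int(v+hh),int(u-w):int(u+w)]=1; Y.append((c,m&z))
    print(n,K[-1][1].sum(),Y[-1][1].sum())
p=pix2(C['top'],445,276,.02); print(p)
for y0 in(0,.75,-.75,1.57): print('key',fit(K,keyboxes,[p[0],p[1],y0],[.008,.008,.3]))
for y0 in(0,.75,-.75,1.57): print('handle',fit(Y,lambda x:keyboxes(x)[1:],[p[0],p[1],y0],[.008,.008,.3]))
# nuts
for nm,(u,v),(us,vs) in(('far',(352,195),(324,307)),('near',(334,254),(294,250))):
    V=[]
    for c,(a,b) in((C['top'],(u,v)),(C['scene'],(us,vs))):
        m=orange(c); z=np.zeros_like(m); z[b-22:b+22,a-17:a+17]=1; V.append((c,m&z)); print((m&z).sum())
    p=pix2(C['top'],u,v,.055)
    print(nm,p,fit(V,lambda x:[box(*x,.052,.008,.041,.061)],[p[0],p[1],-.3],[.006,.006,.3]))
# tray corners
c=C['top'];h=hsv(c); m=((h[...,0]>100)&(h[...,0]<130)&(h[...,1]>120)).astype(np.uint8); m[:170]=0;m[285:]=0;m[:,:280]=0;m[:,400:]=0
q=cv2.minAreaRect(np.argwhere(m)[:,::-1].astype(np.float32)); print('tray',q)
for z in(0,.02): print([np.round(pix2(c,*a,z),3)[:2] for a in cv2.boxPoints(q)], pix2(c,*q[0],z))
E
python3 m1.py
```

```text
scene 8870 2
top 795 148
[ 0.46015279 -0.25498261  0.02      ]
key (array([ 0.46383397, -0.25677249,  0.19060979]), np.float64(0.5399076257861635))
key (array([ 0.46404995, -0.25651206,  0.19098719]), np.float64(0.5392688679245283))
key (array([ 0.46377994, -0.25673619,  0.19143402]), np.float64(0.539249213836478))
key (array([ 0.46394209, -0.25686519,  0.19553958]), np.float64(0.5394654088050315))
handle (array([ 0.46603441, -0.27387377,  0.1806983 ]), np.float64(1.236064189189189))
handle (array([ 0.46747841, -0.24518255,  1.70713032]), np.float64(1.079761402027027))
handle (array([ 0.46759915, -0.24499871, -1.45468838]), np.float64(1.077861064189189))
handle (array([ 0.46770708, -0.24530286,  1.6940111 ]), np.float64(1.078758445945946))
69
117
far [ 0.61369668 -0.07023967  0.055     ] (array([ 0.61513965, -0.07116072, -0.49552142]), np.float64(1.004421567261241))
69
98
near [ 0.49957905 -0.03593202  0.055     ] (array([ 0.50061818, -0.03583126, -0.37946483]), np.float64(1.0184787230109436))
tray ((342.2276306152344, 226.5278778076172), (79.8553466796875, 79.24434661865234), 16.990825653076172)
[array([0.505, 0.046]), array([0.661, 0.001]), array([ 0.614, -0.155]), array([ 0.46 , -0.107])] [ 0.5592611  -0.05388458  0.        ]
[array([0.504, 0.045]), array([0.657, 0.   ]), array([ 0.61 , -0.152]), array([ 0.459, -0.105])] [ 0.55674693 -0.05301829  0.02      ]
```

```bash
cat > m2.py <<'E'
from h import *
C={n:cam(n) for n in('scene','top')}
s=C['scene']; print('proj',[np.round(proj(s,P)) for P in ([.614,-.07,.051],[.4995,-.036,.051],[.464,-.257,.05])])
K=[]
for n,c in C.items():
    for r in robot.regions_of('key',n): print(n,np.round(r['rect']),round(r['confidence'],2),r['mask'].sum())
    e=[172,320] if n=='scene' else [448,276]
    r=min(robot.regions_of('key',n),key=lambda r:np.hypot(r['rect'][0]-e[0],r['rect'][1]-e[1])); K.append((c,r['mask'].astype(bool)))
    print(n,r['rect'],fit(K[-1:],keyboxes,[.464,-.257,.19],[.008,.008,.3]))
print('both',fit(K,keyboxes,[.464,-.257,.19],[.008,.008,.3]))
h=hsv(s); print(h[310,165],h[298,161],h[275,455] if 0 else hsv(C['top'])[273,456], h[307,324],hsv(C['top'])[254,334])
a=s['image'][225:355,130:390,::-1]; b=C['top']['image'][165:295,285:475,::-1]
cv2.imwrite('pics/crop1.png',np.vstack([cv2.resize(a,(600,300),interpolation=cv2.INTER_CUBIC),cv2.resize(b,(600,300),interpolation=cv2.INTER_CUBIC)]))
E
python3 m2.py
```

```text
proj [array([324., 304.]), array([293., 249.]), array([167., 315.])]Traceback (most recent call last):
  File "m2.py", line 8, in <module>
    r=min(robot.regions_of('key',n),key=lambda r:np.hypot(r['rect'][0]-e[0],r['rect'][1]-e[1])); K.append((c,r['mask'].astype(bool)))
ValueError: min() iterable argument is empty
```

jog_arm([
  [[15.4,-10.4,0,-9.5,91],[15.4,-10.4,0,-9.5,91],[15.4,-10.4,0,-9.5,91],[15.4,-10.4,0,-9.5,91],[15.4,-10.4,0,-9.5,91],[15.4,-10.4,0,-9.5,91],[15.4,-10.4,0,-9.5,91],[15.4,-10.4,0,-9.5,91]],
])

```text
t: 1.47
ee_pos: [0.3792, -0.3526, 0.2141]
tcp_rot: [0.809, 0.588, 0.0, 0.0]
contact_force: [1.3, 0.1, -0.7]
grip_width: 0.0911
grip_force: 0.0
```

```bash
cat >> h.py <<'E'
def go(x,y,z,ang):
    s=robot.sense(); q=s['tcp_rot']; a=2*np.arctan2(q[1],q[0]); p=s['ee_pos']; d=np.array([x-p[0],y-p[1]])
    r=(a-ang+np.pi)%(2*np.pi)-np.pi
    print('at',np.round(p,4),'ang',round(a,3),'-> units',np.round([d@[np.cos(a),np.sin(a)]/.025,d@[np.sin(a),-np.cos(a)]/.025,(p[2]-z)/.025,np.degrees(r)/6],2))
E
cat > m2.py <<'E'
from h import *
C={n:cam(n) for n in('scene','top')}; s=C['scene']
K=[]
for n,c in C.items():
    e=[172,320] if n=='scene' else [448,276]
    for r in robot.regions_of('key',n):
        print(n,np.round(r['rect']),round(r['confidence'],2),r['mask'].sum())
        if np.hypot(r['rect'][0]-e[0],r['rect'][1]-e[1])<12 and len(K)<(1 if n=='scene' else 2) :
            K.append((c,r['mask'].astype(bool))); print(fit(K[-1:],keyboxes,[.464,-.257,.19],[.008,.008,.3]))
if len(K)>1: print('both',fit(K,keyboxes,[.464,-.257,.19],[.008,.008,.3]))
a=s['image'][225:355,130:390,::-1]; b=C['top']['image'][165:295,285:475,::-1]
cv2.imwrite('pics/crop1.png',np.vstack([cv2.resize(a,(600,300),interpolation=cv2.INTER_CUBIC),cv2.resize(b,(600,300),interpolation=cv2.INTER_CUBIC)]))
go(.464,-.257,.214,3.33)
E
python3 m2.py
```

```text
scene [172. 320.  54.  58.] 0.69 1517
(array([ 0.46501197, -0.25712941,  0.16939486]), np.float64(0.11462796638101516))
top [449. 276.  36.  35.] 0.58 879
(array([ 0.46270531, -0.25692378,  0.18371894]), np.float64(0.06111348122866894))
both (array([ 0.46289693, -0.2571119 ,  0.17085178]), np.float64(0.09464509825316869))
at [ 0.3788 -0.3536  0.2141] ang 1.252 -> units [  4.74   2.03   0.   -19.84]
```

View pics/crop1.png

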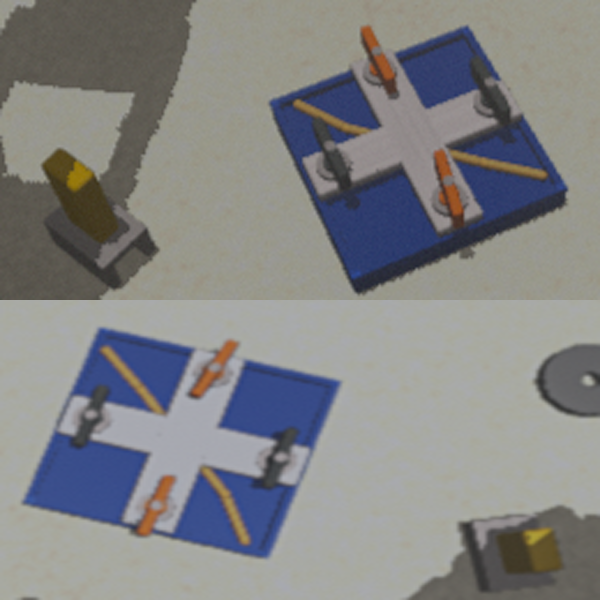

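Both views agree: key at about (0.463,-0.257), yaw 0.175. In the scene view the slot runs along the fork's long side. The nuts look nearly loose.

jog_arm([
  [[4.73,2.0,0,-9.5,91],[4.73,2.0,0,-9.5,91],[4.73,2.0,0,-9.5,91],[4.73,2.0,0,-9.5,91],[4.73,2.0,0,-9.5,91],[4.73,2.0,0,-9.5,91],[4.73,2.0,0,-9.5,91],[4.73,2.0,0,-9.5,91]],
])

```text
t: 2.33
ee_pos: [0.4624, -0.2592, 0.2139]
tcp_rot: [0.432, 0.902, -0.0, 0.0]
contact_force: [0.3, -0.5, -0.0]
grip_width: 0.0908
grip_force: 0.0
```

jog_arm([
  [[0,0,0,-9.5,91],[0,0,0,-9.5,91],[0,0,0,-9.5,91],[0,0,0,-9.5,91],[0,0,0,-9.5,91],[0,0,0,-9.5,91],[0,0,0,-9.5,91],[0,0,0,-9.5,91]],
])

```text
t: 3.0
ee_pos: [0.4623, -0.2594, 0.2139]
tcp_rot: [-0.051, 0.999, -0.0, -0.0]
contact_force: [-0.1, 0.4, -1.2]
grip_width: 0.091
grip_force: 0.0
```

```bash
cat > m3.py <<'E'
from h import *
import sys
C={n:cam(n) for n in('top','scene')}
def om(c):
    h=hsv(c); return ((h[...,0]>=2)&(h[...,0]<=14)&(h[...,1]>90)&(h[...,2]>60))
# joint fit of fixture pose + both bar turns in both cameras
V=[]
c0=np.array([.557,-.053])
for n,c in C.items():
    m=om(c); u,v=proj(c,np.array([*c0,.05])); z=np.zeros_like(m); z[int(v)-60:int(v)+60,int(u)-60:int(u)+60]=1; m&=z
    # exclude rod colour: keep near nuts
    k=np.zeros_like(m)
    for sgn in(1,-1):
        uu,vv=proj(c,np.array([c0[0]+sgn*.06*np.cos(-.29),c0[1]+sgn*.06*np.sin(-.29),.048])); k[int(vv)-20:int(vv)+21,int(uu)-20:int(uu)+21]=1
    m&=k; V.append((c,m)); print(n,m.sum())
def nb(x):
    o=[]
    for sgn,t in((1,x[3]),(-1,x[4])):
        o.append(box(x[0]+sgn*.06*np.cos(x[2]),x[1]+sgn*.06*np.sin(x[2]),x[2]-t,.052,.008,.041,.061))
    return o
t0=[float(a) for a in sys.argv[1:3]] or [.1,.1]
for W in([0],[1],[0,1]):
    x,e=fit([V[i] for i in W],nb,[.557,-.053,-.29]+t0,[.005,.005,.05,.2,.2]); print(W,np.round(x,4),round(e,3))
E
python3 m3.py; python3 -c "
from h import *
go(.463,-.257,.056,.175+np.pi)"
```

```text
top 193
scene 347
[0] [ 0.5587 -0.0537 -0.302   0.1517  0.0267] 0.46
[1] [ 0.5586 -0.0537 -0.2972  0.1974  0.0828] 0.423
[0, 1] [ 0.5585 -0.0537 -0.2984  0.1722  0.0473] 0.455
at [ 0.4623 -0.2592  0.2139] ang 3.24 -> units [-0.04  0.08  6.32 -0.73]
```

jog_arm([
  [[0,0.08,2,-0.7,91],[0,0.08,3.5,-0.7,91],[0,0.08,5,-0.7,91],[0,0.08,6,-0.7,91],[0,0.08,6.3,-0.7,91],[0,0.08,6.3,-0.7,91],[0,0.08,6.3,-0.7,5],[0,0.08,6.3,-0.7,5]],
])

```text
t: 3.77
ee_pos: [0.4636, -0.2568, 0.0582]
tcp_rot: [-0.085, 0.996, -0.001, 0.001]
contact_force: [-0.3, -0.5, 0.6]
grip_width: 0.0805
grip_force: 0.0
```

jog_arm([
  [[0,0,0,0,5],[0,0,0,0,5],[0,0,0,0,5],[0,0,0,0,5],[0,0,0,0,5],[0,0,0,0,5]],
])

```text
t: 4.27
ee_pos: [0.4627, -0.2558, 0.0566]
tcp_rot: [-0.086, 0.996, -0.0, 0.0]
contact_force: [-0.0, 0.1, 0.6]
grip_width: 0.0403
grip_force: 0.0
```

jog_arm([
  [[0,0,0,0,5],[0,0,0,0,5],[0,0,0,0,5],[0,0,0,0,5],[0,0,0,0,5],[0,0,0,0,5]],
])

```text
t: 4.77
ee_pos: [0.4626, -0.2557, 0.0563]
tcp_rot: [-0.086, 0.996, 0.0, -0.0]
contact_force: [1.0, -0.1, -1.7]
grip_width: 0.0181
grip_force: 30.0
```

```bash
python3 -c "
from h import *
s=robot.sense(); print(s['grip_width'],s['grip_force'],s['contact_force'])
go(.5585+.06*np.cos(.298),-.0537-.06*np.sin(.298),.166,-.298-.17+np.pi)
cam('scene','g.png');i=cv2.imread('pics/g.png')[220:360,100:290];cv2.imwrite('pics/g2.png',cv2.resize(i,None,fx=3,fy=3))"
```

```text
0.01810525383469863 29.999493062496185 [ 0.99916579 -0.0925784  -1.74242648]
at [ 0.4626 -0.2557  0.0563] ang 3.314 -> units [-7.3   6.22 -4.39  6.11]
```

View pics/g2.png

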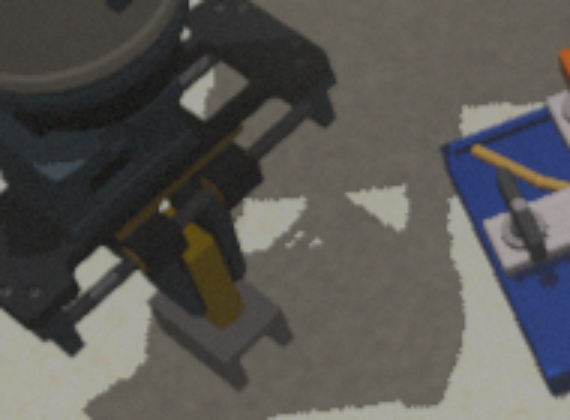

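jog_arm([
  [[0,0,-1.5,0,5],[0,0,-3,0,5],[-1,0.9,-4.4,1,5],[-2.2,1.9,-4.4,2.1,5],[-3.4,2.9,-4.4,3.2,5],[-4.6,3.9,-4.4,4.3,5],[-5.8,4.9,-4.4,5.4,5],[-6.6,5.6,-4.4,6.1,5]],
])

```text
t: 5.48
ee_pos: [0.6022, -0.0879, 0.1665]
tcp_rot: [0.234, 0.972, -0.0, 0.0]
contact_force: [0.9, -0.7, -1.9]
grip_width: 0.0179
grip_force: 30.0
```

jog_arm([
  [[-0.65,0.65,0,0,5],[-0.65,0.65,0,0,5],[-0.65,0.65,0,0,5]],
])

```text
t: 5.73
ee_pos: [0.6236, -0.0815, 0.1659]
tcp_rot: [0.23, 0.973, -0.0, -0.0]
contact_force: [-1.1, 0.9, -2.2]
grip_width: 0.0179
grip_force: 30.0
```

```bash
python3 -c "
from h import *
s=robot.sense(); print(s['t'],s['grip_width'],s['contact_force'],s['joint_pos'])
go(.5585+.06*np.cos(.298),-.0537-.06*np.sin(.298),.0963,-.298-.17+np.pi)
a=cam('scene')['image'][200:360,200:440,::-1]; cam('top','t3.png')
cv2.imwrite('pics/g3.png',cv2.resize(a,None,fx=3,fy=3,interpolation=2))"
```

```text
5.7333 0.01791440704013444 [-1.06816877  0.92017783 -2.21612901] [-2.24897316e-01  5.45891918e-01  1.39228953e+00 -5.13262524e-05
  1.20379357e+00 -1.33083003e+00]
at [ 0.6236 -0.0815  0.1659] ang 2.677 -> units [0.46 0.23 2.78 0.03]
```

View pics/g3.png

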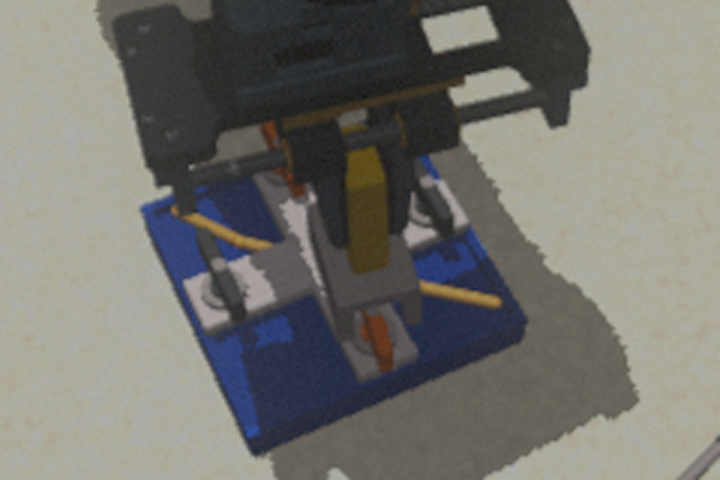

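The key hangs above the outer nut (nut a), its slot in line with the bar. I'll centre it and lower.

jog_arm([
  [[0.46,0.23,0,0,5],[0.46,0.23,0.3,0,5],[0.46,0.23,0.9,0,5],[0.46,0.23,1.4,0,5],[0.46,0.23,1.9,0,5],[0.46,0.23,2.4,0,5],[0.46,0.23,2.75,0,5],[0.46,0.23,2.75,0,5]],
])

```text
t: 6.5
ee_pos: [0.614, -0.0721, 0.0959]
tcp_rot: [0.231, 0.973, -0.0, -0.001]
contact_force: [-0.9, 0.3, -2.2]
grip_width: 0.0178
grip_force: 30.0
```

```bash
python3 -c "
from h import *
s=robot.sense(); print(s['t'],s['grip_width'],s['contact_force'],s['torque'])
go(.5585+.06*np.cos(.298),-.0537-.06*np.sin(.298),.0963,-.298-.8-.3+np.pi)"
```

```text
6.5 0.017768863412172303 [-0.94013026  0.2715255  -2.19462566] [ 0.06970993 -0.09762471  0.01975427]
at [ 0.614  -0.0721  0.0959] ang 2.674 -> units [-0.05  0.06 -0.01  8.89]
```

jog_arm([
  [[0,0.05,0,1,5],[0,0.05,0,2,5],[0,0.05,0,2.8,5],[0,0.05,0,3.6,5],[0,0.05,0,4.4,5],[0,0.05,0,5.2,5],[0,0.05,0,6,5],[0,0.05,0,6.8,5]],
])

```text
t: 7.17
ee_pos: [0.616, -0.071, 0.0983]
tcp_rot: [0.558, 0.83, 0.0, 0.0]
contact_force: [0.6, 1.0, -3.1]
grip_width: 0.018
grip_force: 30.0
```

jog_arm([
  [[0,0,0,0.8,5],[0,0,0,1.5,5],[0,0,0,2.1,5],[0,0,0,2.1,5]],
])

```text
t: 7.5
ee_pos: [0.616, -0.071, 0.0983]
tcp_rot: [0.645, 0.764, 0.0, 0.0]
contact_force: [0.1, 0.3, -1.8]
grip_width: 0.0175
grip_force: 30.0
```

```bash
python3 -c "
from h import *
s=robot.sense(); print(s['t'],s['grip_width'],s['contact_force'],s['torque'])
go(.5585+.06*np.cos(.298),-.0537-.06*np.sin(.298),.0963,-.298-.8-.3+np.pi)
a=cam('scene')['image'][200:360,200:440,::-1]
cv2.imwrite('pics/g4.png',cv2.resize(a,None,fx=3,fy=3,interpolation=2))"
```

```text
7.5 0.01754283328988704 [ 0.10222988  0.34640526 -1.8220137 ] [-0.04097643 -0.16198794  0.00219318]
at [ 0.616  -0.071   0.0983] ang 1.739 -> units [-0.01 -0.01  0.08 -0.04]
```

View pics/g4.png

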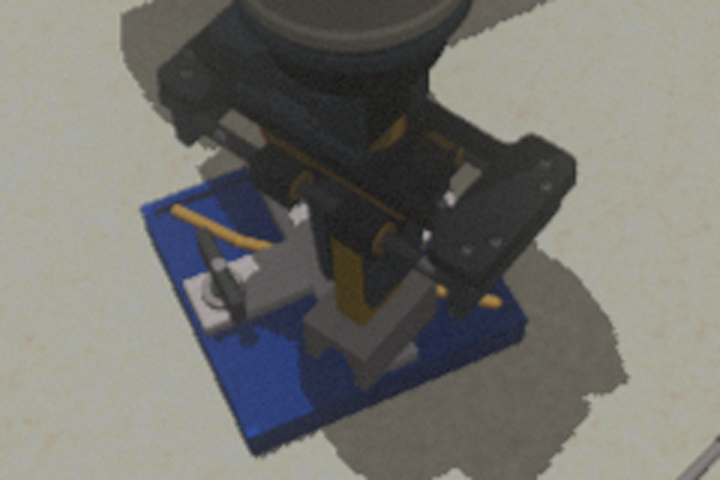

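jog_arm([
  [[0,0,0,-1,5],[0,0,0,-1.5,5],[0,0,-1,-1.5,5],[0,0,-2,-1.5,5],[0,0,-2.7,-1.5,5],[0.7,-1.4,-2.7,-2.6,5],[1.4,-2.8,-2.7,-3.7,5],[2.15,-4.3,-2.7,-4.8,5]],
])

```text
t: 8.22
ee_pos: [0.5001, -0.0364, 0.1656]
tcp_rot: [0.43, 0.903, 0.0, 0.001]
contact_force: [-0.1, 0.7, -2.3]
grip_width: 0.0179
grip_force: 30.0
```

jog_arm([
  [[0,0,0,-1,5],[0,0,0,-2,5],[0,0,0,-3,5],[0,0,0,-4,5],[0,0,0,-5.2,5],[0,0,0,-5.2,5]],
])

```text
t: 8.72
ee_pos: [0.5011, -0.0366, 0.1655]
tcp_rot: [0.17, 0.985, -0.0, 0.0]
contact_force: [-0.8, -0.1, -1.6]
grip_width: 0.0181
grip_force: 30.0
```

```bash
python3 -c "
from h import *
s=robot.sense(); print(s['t'],s['grip_width'],s['contact_force'],s['torque'])
go(.5585-.06*np.cos(.298),-.0537+.06*np.sin(.298),.0963,-.298-.05+np.pi)
a=cam('scene')['image'][200:360,200:440,::-1]; cam('top','t5.png')
cv2.imwrite('pics/g5.png',cv2.resize(a,None,fx=3,fy=3,interpolation=2))"
```

```text
8.7167 0.01808329887104346 [-0.78628313 -0.06035311 -1.60286629] [ 0.12190807 -0.17424773  0.00097088]
at [ 0.5011 -0.0366  0.1655] ang 2.799 -> units [0.   0.02 2.77 0.05]
```

View pics/g5.png

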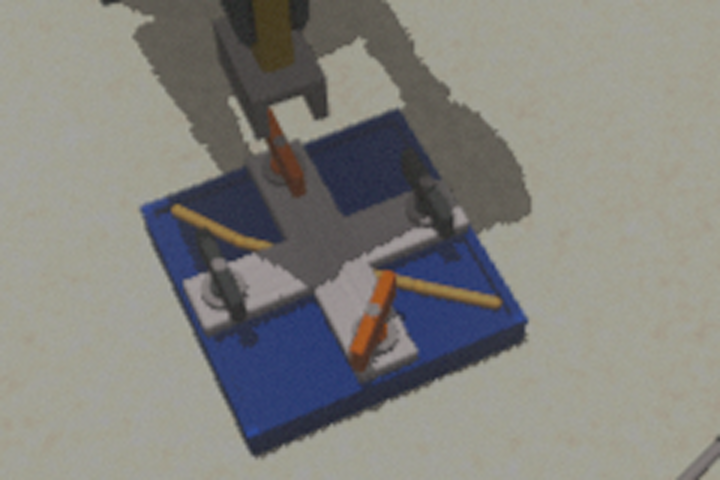

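Nut a is now about half turned, and the key is in line above nut b. I'll lower it and turn.

jog_arm([
  [[0,0,0.5,0,5],[0,0,1.1,0,5],[0,0,1.6,0,5],[0,0,2.1,0,5],[0,0,2.5,0,5],[0,0,2.75,0,5],[0,0,2.75,0,5],[0,0,2.75,1,5]],
])

```text
t: 9.48
ee_pos: [0.5011, -0.0365, 0.0965]
tcp_rot: [0.226, 0.974, -0.0, -0.0]
contact_force: [0.2, -0.1, -2.0]
grip_width: 0.0178
grip_force: 30.0
```

jog_arm([
  [[0,0,0,1,5],[0,0,0,1.8,5],[0,0,0,2.6,5],[0,0,0,3.4,5],[0,0,0,4.2,5],[0,0,0,5,5],[0,0,0,5.8,5],[0,0,0,6.5,5]],
])

```text
t: 10.15
ee_pos: [0.5014, -0.0363, 0.0971]
tcp_rot: [0.541, 0.841, 0.0, 0.0]
contact_force: [0.2, 2.6, -3.3]
grip_width: 0.0179
grip_force: 30.0
```

jog_arm([
  [[0,0,0,0.8,5],[0,0,0,1.6,5],[0,0,0,2.3,5],[0,0,0,2.6,5],[0,0,0,2.6,5]],
])

```text
t: 10.57
ee_pos: [0.5013, -0.0364, 0.097]
tcp_rot: [0.649, 0.761, 0.0, 0.0]
contact_force: [0.6, 0.5, -2.4]
grip_width: 0.0179
grip_force: 30.0
```

```bash
python3 -c "
from h import *
s=robot.sense(); print(s['t'],s['grip_width'],s['contact_force'],s['torque'])
go(.5585+.06*np.cos(.298),-.0537-.06*np.sin(.298),.166,-.298-.8+np.pi)"; python3 m3.py .8 .8
```

```text
10.5667 0.01786313597216958 [ 0.5713113  0.5490677 -2.3568977] [ 0.02505671 -0.09302636  0.05187103]
at [ 0.5013 -0.0364  0.097 ] ang 1.729 -> units [-2.1   4.3  -2.76 -3.  ]
top 0
scene 229Traceback (most recent call last):
  File "m3.py", line 23, in <module>
    x,e=fit([V[i] for i in W],nb,[.557,-.053,-.29]+t0,[.005,.005,.05,.2,.2]); print(W,np.round(x,4),round(e,3))
        ~~~^^^^^^^^^^^^^^^^^^^^^^^^^^^^^^^^^^^^^^^^^^^^^^^^^^^^^^^^^^^^^^^^^
  File "h.py", line 30, in fit
    v,u=np.nonzero(m); wins.append((u.min()-10,v.min()-10,np.ptp(u)+21,np.ptp(v)+21))
                                    ~~~~~^^
    return umr_minimum(a, axis, None, out, keepdims, initial, where)
ValueError: zero-size array to reduction operation minimum which has no identity
```

jog_arm([
  [[0,0,0,-1,5],[0,0,0,-1.6,5],[0,0,-1,-2.2,5],[0,0,-2,-3,5],[0,0,-2.75,-3,5],[-0.7,1.4,-2.75,-3,5],[-1.4,2.8,-2.75,-3,5],[-2.1,4.3,-2.75,-3,5]],
])

```text
t: 11.33
ee_pos: [0.6169, -0.0716, 0.1663]
tcp_rot: [0.52, 0.854, 0.0, 0.001]
contact_force: [0.8, 0.3, -2.3]
grip_width: 0.0178
grip_force: 30.0
```

```bash
cat > m4.py <<'E'
from h import *
fx,fy,fa=.5585,-.0537,-.298
for n in('scene','top'):
    c=cam(n); h=hsv(c); om=(h[...,0]>=2)&(h[...,0]<=14)&(h[...,1]>90)&(h[...,2]>60)
    for nm,s in(('a',1),('b',-1)):
        x,y=fx+s*.06*np.cos(fa),fy+s*.06*np.sin(fa); u,v=proj(c,np.array([x,y,.048])); k=np.zeros_like(om); k[int(v)-20:int(v)+21,int(u)-20:int(u)+21]=1
        m=om&k
        if m.sum()<20: print(n,nm,'hidden'); continue
        w=(int(u)-24,int(v)-24,48,48); mm=m[w[1]:w[1]+48,w[0]:w[0]+48]
        T=np.arange(-.2,1.9,.02); e=[min(np.abs(sil(c,[box(x+a,y+b,fa-t,.052,.008,.041,.061)],w)-mm).sum() for a in(-.001,0.001) for b in(-.001,.001)) for t in T]
        print(n,nm,m.sum(),'turn',round(T[np.argmin(e)],2),round(min(e)/m.sum(),2))
s=robot.sense(); print(s['t'],s['grip_width'],s['contact_force'],s['torque'])
E
cat >> m4.py <<'E'
a=cam('scene')['image'][200:360,200:440,::-1]
import time; cv2.imwrite('pics/n%d.png'%time.time(),cv2.resize(a,None,fx=3,fy=3,interpolation=2))
go(fx+.06*np.cos(fa),fy+.06*np.sin(fa),.0963,fa-.8+np.pi)
go(fx-.06*np.cos(fa),fy-.06*np.sin(fa),.0963,fa-.8+np.pi)
E
python3 m4.py
```

```text
scene a 137 turn 0.72 1.14
scene b 167 turn 0.72 0.66
top a 36 turn 0.78 3.65
top b hidden
11.4333 0.01788697633053758 [ 1.12730231 -0.22126269 -2.15292567] [ 0.00656565 -0.20718908 -0.03895384]
at [ 0.618  -0.072   0.1649] ang 2.047 -> units [ 0.06 -0.06  2.75  0.03]
at [ 0.618  -0.072   0.1649] ang 2.047 -> units [ 3.42 -3.5   2.75  0.03]
```

jog_arm([
  [[0.06,-0.06,0.4,0,5],[0.06,-0.06,0.9,0,5],[0.06,-0.06,1.4,0,5],[0.06,-0.06,1.9,0,5],[0.06,-0.06,2.4,0,5],[0.06,-0.06,2.75,0,5],[0.06,-0.06,2.75,1,5],[0.06,-0.06,2.75,2,5]],
])

```text
t: 12.15
ee_pos: [0.6125, -0.0699, 0.0958]
tcp_rot: [0.609, 0.794, -0.0, -0.001]
contact_force: [3.3, 3.9, -3.0]
grip_width: 0.0179
grip_force: 30.0
```

jog_arm([
  [[0,0,0,0.8,5],[0,0,0,1.6,5],[0,0,0,2.4,5],[0,0,0,3.2,5],[0,0,0,4,5],[0,0,0,4.8,5],[0,0,0,5.6,5],[0,0,0,6.4,5]],
])

```text
t: 12.82
ee_pos: [0.6138, -0.0701, 0.0967]
tcp_rot: [0.836, 0.549, 0.001, 0.001]
contact_force: [4.0, -0.8, -2.5]
grip_width: 0.0182
grip_force: 30.0
```

jog_arm([
  [[0,0,0,0.5,5],[0,0,0,1,5],[0,0,0,1.4,5],[0,0,0,1.7,5]],
])

```text
t: 13.15
ee_pos: [0.6144, -0.0703, 0.0968]
tcp_rot: [0.881, 0.474, 0.001, 0.001]
contact_force: [8.3, -1.1, -3.7]
grip_width: 0.0178
grip_force: 30.0
```

```bash
python3 m4.py
```

```text
scene a hidden
scene b 103 turn 0.62 1.41
top a hidden
top b hidden
13.25 0.017833193733456463 [ 7.05457381 -0.28280301 -3.11464226] [-0.27501265 -1.73983281  0.20417059]
at [ 0.6144 -0.0704  0.0968] ang 0.989 -> units [  0.     0.07   0.02 -10.07]
at [ 0.6144 -0.0704  0.0968] ang 0.989 -> units [ -1.34  -4.54   0.02 -10.07]
```

jog_arm([
  [[0,0.07,0,0.3,5],[0,0.07,0,0.6,5],[0,0.07,0,0.6,5]],
])

```text
t: 13.55
ee_pos: [0.6153, -0.0713, 0.0966]
tcp_rot: [0.895, 0.446, 0.001, 0.001]
contact_force: [4.8, -0.8, -3.1]
grip_width: 0.018
grip_force: 30.0
```

```bash
python3 -c "
from h import *
s=robot.sense(); print(s['contact_force'],s['torque']); go(.6159,-.0713,.0963,.974)"
```

```text
[ 4.76704822 -0.76389398 -3.08463469] [-0.31869032 -1.28155739  0.42953543]
at [ 0.6153 -0.0713  0.0966] ang 0.925 -> units [ 0.01  0.02  0.01 -0.47]
```

jog_arm([
  [[0,0,0,-1,5],[0,0,0,-2,5],[0,0,-1,-2.8,5],[0,0,-2,-2.8,5],[0,0,-2.75,-2.8,5],[-0.5,-1.5,-2.75,-3.9,5],[-1,-3,-2.75,-5,5],[-1.6,-4.5,-2.75,-6,5]],
])

```text
t: 14.22
ee_pos: [0.4988, -0.0349, 0.165]
tcp_rot: [0.71, 0.704, -0.0, -0.0]
contact_force: [-0.0, 0.4, -3.1]
grip_width: 0.018
grip_force: 30.0
```

jog_arm([
  [[0,0,0,-1,5],[0,0,0,-2,5],[0,0,0,-3,5],[0,0,0,-4,5],[0,0,0,-4.7,5],[0,0,0,-4.7,5]],
])

```text
t: 14.72
ee_pos: [0.5, -0.0354, 0.165]
tcp_rot: [0.518, 0.855, -0.0, -0.0]
contact_force: [0.1, 0.3, -2.9]
grip_width: 0.0178
grip_force: 30.0
```

```bash
python3 m4.py; cp $(ls -t pics/n*.png|head -1) pics/v6.png
```

```text
scene a 317 turn 1.52 0.31
scene b 188 turn 0.76 0.47
top a hidden
top b hidden
14.8167 0.017674359043484005 [ 0.17293563 -0.05486432 -2.52214681] [ 0.01410999 -0.11011782 -0.02842853]
at [ 0.5006 -0.0356  0.1651] ang 2.044 -> units [-3.37  3.45  2.75  0.01]
at [ 0.5006 -0.0356  0.1651] ang 2.044 -> units [-0.03  0.01  2.75  0.01]
```

View pics/v6.png

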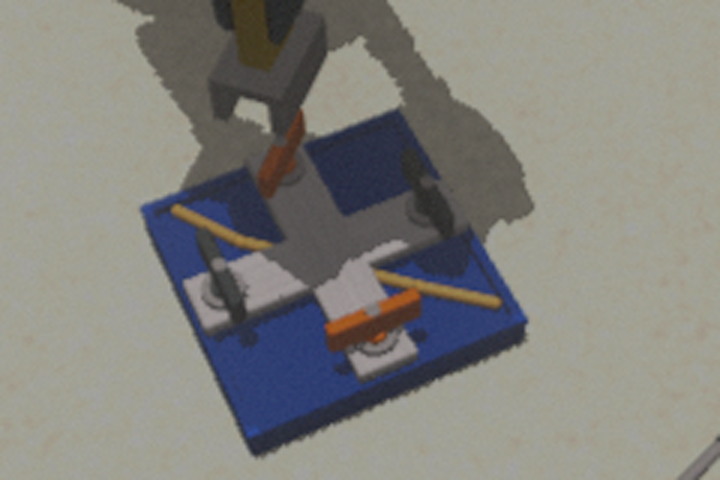

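Nut a is square across its arm. The key is now over nut b, parallel to its bar.

jog_arm([
  [[0,0,0.4,0,5],[0,0,0.9,0,5],[0,0,1.4,0,5],[0,0,1.9,0,5],[0,0,2.4,0,5],[0,0,2.75,0,5],[0,0,2.75,1,5],[0,0,2.75,2,5]],
])

```text
t: 15.53
ee_pos: [0.5007, -0.0356, 0.0958]
tcp_rot: [0.609, 0.793, -0.0, -0.001]
contact_force: [1.1, -0.6, -1.6]
grip_width: 0.0173
grip_force: 30.0
```

jog_arm([
  [[0,0,0,0.8,5],[0,0,0,1.6,5],[0,0,0,2.4,5],[0,0,0,3.2,5],[0,0,0,4,5],[0,0,0,4.8,5],[0,0,0,5.6,5],[0,0,0,6.4,5]],
])

```text
t: 16.2
ee_pos: [0.5012, -0.0356, 0.0964]
tcp_rot: [0.836, 0.549, 0.0, 0.0]
contact_force: [1.6, 1.5, -5.0]
grip_width: 0.0175
grip_force: 30.0
```

jog_arm([
  [[0,0,0,0.5,5],[0,0,0,1,5],[0,0,0,1.5,5],[0,0,0,2,5],[0,0,0,2.3,5],[0,0,0,2.3,5]],
])

```text
t: 16.7
ee_pos: [0.5012, -0.0356, 0.0963]
tcp_rot: [0.895, 0.446, 0.0, 0.0]
contact_force: [0.6, 0.9, -5.2]
grip_width: 0.0178
grip_force: 30.0
```

```bash
python3 -c "
from h import *
s=robot.sense(); print(s['contact_force'],s['torque'],s['t']); go(.5011,-.0361,.0963,.925)"
```

```text
[ 0.64632758  0.92721932 -5.24731706] [ 0.06549626 -0.30555809  0.42083418] 16.7
at [ 0.5012 -0.0356  0.0963] ang 0.923 -> units [-0.02  0.01  0.   -0.01]
```

jog_arm([
  [[0,0,0,-1,5],[0,0,0,-2,5],[0,0,-1,-2.9,5],[0,0,-2,-2.9,5],[0,0,-2.75,-2.9,5],[-1.4,0.7,-2.75,-2.9,5],[-2.8,1.4,-2.75,-2.9,5],[-4,2.06,-2.75,-2.9,5]],
])

```text
t: 17.37
ee_pos: [0.4817, -0.1479, 0.1657]
tcp_rot: [0.816, 0.578, 0.0, 0.0]
contact_force: [2.0, -0.0, -2.8]
grip_width: 0.0178
grip_force: 30.0
```

```bash
python3 m4.py; python3 -c "
from h import *
go(.463,-.257,.0568,1.2)"; cp $(ls -t pics/n*.png|head -1) pics/v7.png
```

```text
scene a 320 turn 1.52 0.29
scene b 291 turn 1.5 0.29
top a 115 turn 1.6 0.56
top b 99 turn 1.54 0.53
17.4667 0.017880184561619553 [ 0.47676342  0.78566449 -2.00420321] [-0.01671097 -0.0307675  -0.00944156]
at [ 0.4819 -0.1486  0.1652] ang 1.227 -> units [ 4.72  4.    2.76 -7.8 ]
at [ 0.4819 -0.1486  0.1652] ang 1.227 -> units [ 4.5  -0.79  2.76 -7.8 ]
at [ 0.4819 -0.1486  0.1652] ang 1.227 -> units [-4.34  0.75  4.34  0.26]
```

View pics/v7.png

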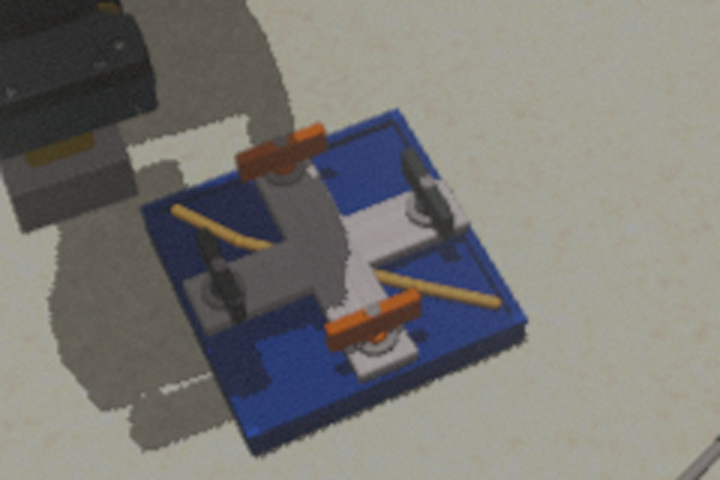

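Both orange nuts are square across their arms and the rod is intact. Next I'll stand the key on the bench.

jog_arm([
  [[-1.5,0.25,0,0,5],[-3,0.5,0.8,0,5],[-4.3,0.75,1.8,0,5],[-4.3,0.75,2.8,0,5],[-4.3,0.75,3.6,0,5],[-4.3,0.75,4,0,5],[-4.3,0.75,4.2,0,5],[-4.3,0.75,4.25,0,5]],
])

```text
t: 18.18
ee_pos: [0.464, -0.2533, 0.0586]
tcp_rot: [0.817, 0.577, -0.0, -0.0]
contact_force: [0.0, 0.4, -2.5]
grip_width: 0.0181
grip_force: 30.0
```

jog_arm([
  [[0,0,0.03,0,5],[0,0,0.06,0,5],[0,0,0.06,0,5]],
])

```text
t: 18.43
ee_pos: [0.4645, -0.2542, 0.0583]
tcp_rot: [0.817, 0.577, 0.0, 0.001]
contact_force: [-0.3, -0.1, -2.3]
grip_width: 0.018
grip_force: 30.0
```

Not touching yet, so I'll go down in small steps.

jog_arm([
  [[0,0,0.03,0,5],[0,0,0.06,0,5],[0,0,0.06,0,5]],
])

```text
t: 18.68
ee_pos: [0.464, -0.2542, 0.0561]
tcp_rot: [0.817, 0.577, 0.0, 0.0]
contact_force: [0.2, 0.7, -2.8]
grip_width: 0.0178
grip_force: 30.0
```

jog_arm([
  [[0,0,0.03,0,5],[0,0,0.05,0,5],[0,0,0.05,0,5]],
])

```text
t: 18.93
ee_pos: [0.464, -0.2542, 0.0556]
tcp_rot: [0.817, 0.577, 0.0, 0.0]
contact_force: [-3.1, 4.4, 20.4]
grip_width: 0.018
grip_force: 30.0
```

jog_arm([
  [[0,0,-0.03,0,5],[0,0,-0.03,0,24],[0,0,-0.03,0,50],[0,0,-0.03,0,91],[0,0,-0.03,0,91],[0,0,-0.03,0,91],[0,0,-0.03,0,91],[0,0,-0.03,0,91]],
])

```text
t: 19.6
ee_pos: [0.4639, -0.2541, 0.0554]
tcp_rot: [0.817, 0.577, -0.0, -0.0]
contact_force: [0.3, -0.4, 0.4]
grip_width: 0.0608
grip_force: 0.0
```

jog_arm([
  [[0,0,0,0,91],[0,0,0,0,91],[0,0,-0.5,0,91],[0,0,-1.5,0,91],[0,0,-3,0,91],[0,0,-4.5,0,91],[0,0,-6,0,91],[0,0,-6,0,91]],
])

```text
t: 20.27
ee_pos: [0.4664, -0.2558, 0.2121]
tcp_rot: [0.817, 0.577, 0.002, 0.005]
contact_force: [1.0, -0.7, 0.2]
grip_width: 0.0909
grip_force: 0.0
```

```bash
python3 m4.py; python3 -c "
from h import *
a=cam('scene')['image'][215:375,100:340,::-1]
cv2.imwrite('pics/v8.png',cv2.resize(a,None,fx=3,fy=3,interpolation=2))"
```

```text
scene a 315 turn 1.52 0.3
scene b 288 turn 1.5 0.31
top a 111 turn 1.6 0.59
top b 94 turn 1.54 0.57
20.3667 0.09099867208622739 [-0.16614156 -0.5687087  -0.38210602] [-0.04292915 -0.04636691 -0.01818005]
at [ 0.4638 -0.2541  0.2055] ang 1.23 -> units [ 8.92  3.29  4.37 -7.77]
at [ 0.4638 -0.2541  0.2055] ang 1.23 -> units [ 8.72 -1.51  4.37 -7.77]
```

View pics/v8.png

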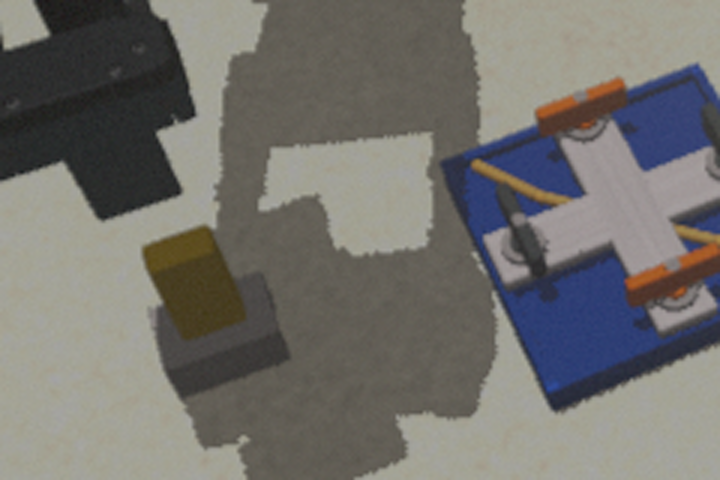

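The key stands upright with the gripper clear of it, and both nuts are home.

```bash
python3 -c "
from station import robot
print(robot.finish_job())"
```

```text
the job is handed in; nothing more can be done
None
```

The job is handed in: both orange nuts were turned about half way in turn and then fully home with the key, the rod looks uncracked in the last pictures, and the key stands upright on the bench, released.

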